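Slide a packed carton onto the in-line scale and print its ticket

TASK

Weigh the next carton: with your fingertips push the carton nearer the scale steadily along the rollers, without lifting or slamming it, until it sits squarely up against the scale's end stop, and take your hand off it. Then, with the carton resting there untouched, press the wide print key on the indicator fully down and let it up again. Leave the carton behind it, the three small round keys and everything else on the bench alone.

Things in the scene. Friction and masses are not known exactly. Their poses are not given: they have to be found in the camera images.
- carton: the carton to weigh, of the two on the rollers the one nearer the scale: taped brown cardboard, 150 mm wide (its x, across the line) x 200 mm long (its y, along it) x 90 mm high, 0.55 to 0.95 kg, askew by up to 0.1 rad; origin at the centre of its underside, +y towards the end stop. The rollers drag a little: a push of 1 to 4 N moves it, and it stops almost at once when let go
- carton_lead (a point): bottom centre of the carton's leading face, the one towards the end stop; axes as the carton's. A carton that meets the stop askew does not straighten by itself: pressing on its rear face with 10 to 20 N, on the side that lags, squares it against the stop
- carton_rear (a point): centre of the carton's rear face (the one to push), 45 mm above its underside, 100 mm behind its origin; axes as the carton's
- waiting_carton: the next carton, standing at rest on the rollers behind the first: 140 mm wide x 170 mm long x 75 mm high; origin at the centre of its underside. At the start there is a clear gap of at least 95 mm along the line between its front and the first carton's rear face
- infeed: unpowered roller track before the scale, fixed: grey rollers, aluminium side channels. Origin on the bench on the line's centre line, 360 mm before the stop face, where it ends 66 mm further on; +y runs along the line to the stop. Roller tops are 75 mm above the bench; the side channels rise 10 mm above them, 186 mm apart inside, 210 mm over the outsides
- scale: the weighing bed that follows the track in the same line: white side channels and six steel rollers, the same heights and widths, running 289 mm from the track's end to the stop face; same origin and axes as infeed. Fixed on the bench, does not sink
- end_stop: upright steel plate across the far end of the scale, 180 mm wide, 6 mm thick, rising 60 mm above the roller tops, rigid, part of the scale; same origin and axes as infeed
- stop_face (a point): centre of the stop plate's face that meets the carton, at roller-top height (75 mm above the bench); y points along the line out through the stop (the direction of pushing), x across the line away from the robot, z up
- print_key_top (a point): centre of the top of the print key: the only wide rectangular key, 52 mm (its y) x 28 mm (its x), 9 mm proud, at the right (seen from the robot) of the sloping panel of the grey weight indicator (200 mm wide, 120 mm deep, 5 to 70 mm high), which stands on the robot's side of the line; z is the panel's outward normal, leaning 0.26 rad towards the robot
- print_key (a joint): how far the print key is pressed, m: 0 is up, 0.004 is fully down; it moves straight into the panel, takes 1.2 N to start and 4 N to be fully down, and springs back
- zero_key (a joint): leftmost (seen from the robot) of the three small round white keys, 18 mm across, in a row left of the print key on the same panel, their centres 142, 109 and 76 mm from the print key's centre; value is m pressed, 0 to 0.004
- tare_key (a joint): middle one of the three small round keys; m pressed
- units_key (a joint): the small round key nearest the print key; m pressed
- tape_roll: bystander: roll of packing tape lying flat, 104 mm across, 48 mm high, between the robot and the infeed rollers; origin at its underside
- rub_jar: bystander: closed amber jar with black lid, 62 mm across, 95 mm tall, standing on the robot's side of the scale; origin at its underside
- marker: bystander: marker pen lying on the bench, 130 mm long, 17 mm thick; origin at its underside
- box_cutter: bystander: grey safety cutter lying on the bench, 125 mm long, 19 mm high; origin at its underside
- stapler: bystander: black desk stapler, 150 mm long, 55 mm high, near the robot; origin at its underside

How it is judged:
By the outcome, as a careful person would: the job done as asked, in the order asked, and still so for the second after the job is handed in, with the robot touching nothing.
It also fails if it takes over 64 s, if anything falls off the work surface, if the arm or the gripper's body presses on something with over 40 N, if the wrist force passes 120 N, or if a joint passes its speed limit or range.

ROBOT

A 7-joint arm with a two-finger parallel gripper is mounted at the origin on the work surface. World frame = base frame: x ahead of the robot, y to its left, z up, the work surface at z = 0. Lengths are in m, angles in rad, forces in N, time in s.
With the tool pointing down it reaches from about 0.35 to 0.9 m from the base axis. Payload 19.9 kg.
Tool frame: the origin (TCP) lies between the finger pads; the fingertips stand 19 mm ahead of it and the grasp point (between the pads) is the TCP; z points along the fingers, y is the line along which they close (so a half turn about z gives the same grasp; the last joint's range is limited). The gripper opens to 94 mm and grips with 3 to 60 N. Pads are 16 mm wide; open, the fingers measure 119 mm over their backs; the gripper's body (75 mm by 177 mm) begins 78 mm behind the grasp point.
Start: joints at [1.115, 0.417, -0.01, 1.614, 0.005, 1.111, -0.053], TCP at [0.251, -0.572, 0.224] pointing down, gripper open.
Joint ranges: [-2.81, 2.81], [-0.39, 2.02], [-1.27, 1.25], [0.06, 2.57], [-1.19, 4.33], [0.19, 2], [-2.82, 2.82]. Speed limits (rad/s): [1.89, 1.89, 2.39, 2.39, 3.01, 3.01, 3.01].

INTERFACE

Orientations are given as a 3x3 rotation matrix whose columns are the frame's x, y, z axes.
In Python, from rig import robot gives the robot as it stands. Calls block until the motion is done:
- robot.move_ptp(position, orientation): joint-space move of the TCP to a pose.
- robot.move_linear(position, velocity=0.15, frame=None, threshold=None): straight line of the TCP; frame=None keeps the orientation; velocity is the mean speed in m/s. With threshold (N) it stops when the force on the tool has changed by that much, and returns True; else False.
- robot.goto_joints(angles): joint-space move.
- robot.gripper_to(opening): finger opening in m; the grip force is fixed at half the most; returns when the fingers have stopped.
- robot.pause(seconds).
- robot.ik(position, orientation): joint angles nearest the present ones, or None.
- robot.get_state(): the state.
- robot.grab_frame(name): name is "scene" or "top" or "wrist"; returns the picture (480x640x3 uint8, red, green, blue); there is no depth.
- robot.camera_info(name): a dict with "fx", "fy", "cx", "cy" (pixels), "dist" ([k1, k2, p1, p2, k3] as OpenCV has them; the pictures are not rectified), "rvec" (rotation vector, rad) and "tvec" (3), from world to camera coordinates, as OpenCV has them. Camera axes: x right, y down, z forward; pixel columns grow to the right and rows downward; lengths in m; the calibration is good to about 2 mm. A picture is of the moment at which its call begins: read the wrist's pose just before it. camera_info takes no time and is no camera call; for the wrist camera it gives the pose at the moment of the call.
A pose or a line that the arm cannot do raises robot.PlanningError and nothing moves.
- robot.sign_off(): hands the job in; it is judged then, once.
The state is a dict: "time": time; "qpos": joint angles; "joint_vel": joint speeds; "effort": joint torques, N m; "ee_pos": TCP position; "tool_rot": TCP orientation; "force": force on the tool from outside, world axes, zero at the start; "moment": the same for the moment, N m; "opening": finger opening in m; "grasp_force": force on a finger pad.
Only numpy, scipy, OpenCV 4.12 (cv2) and the standard library are available. Lean on these libraries where they do the work, as an engineer would, in place of code of your own. Each camera call takes 0.05 s, during which the arm holds its last target. There are 200 camera calls.

## Working session

There is one attempt and no reset: what is moved stays moved. The work goes in short steps, each a Python script; the robot and the scene stay as the last script left them, time stands still between calls to the robot, and variables do not carry over. Pictures are saved under pics/ and viewed, at most 10 in all, crops included, and the job is handed in when it is done.

```bash
mkdir -p pics; ls
python3 - <<'E'
from rig import robot
import cv2
for n in ("scene","top"):
    cv2.imwrite(f"pics/{n}0.png",robot.grab_frame(n)[:,:,::-1]); print(n,robot.camera_info(n))
s=robot.get_state();print(s["time"],s["ee_pos"],s["tool_rot"],s["opening"])
E
```

```text
pics
scene {'fx': 531.5449668280461, 'fy': 531.5449668280461, 'cx': 321.0324128568181, 'cy': 231.13458913553524, 'dist': array([-0.11712995,  0.        ,  0.        ,  0.        ,  0.        ]), 'rvec': array([ 2.32907627,  1.24989273, -0.33694007]), 'tvec': array([-0.27790642, -0.3372743 ,  1.44826364])}
top {'fx': 620.0987228642728, 'fy': 620.0987228642728, 'cx': 321.80671583475277, 'cy': 234.080270566648, 'dist': array([-0.13607807,  0.        ,  0.        ,  0.        ,  0.        ]), 'rvec': array([ 2.17156564, -2.10505277,  0.19521805]), 'tvec': array([-0.06078676,  0.53930753,  1.74176427])}
0.1 [ 0.25118935 -0.57197999  0.22390869] [[ 9.15586697e-01  4.02120338e-01 -4.84244569e-04]
 [ 4.02120624e-01 -9.15586226e-01  9.30974137e-04]
 [-6.90040222e-05 -1.04711226e-03 -9.99999449e-01]] 0.0940708990287782
```

View pics/top0.png

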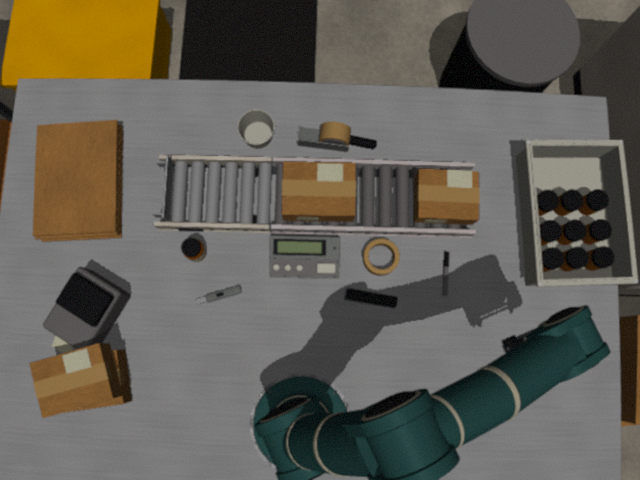

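View pics/scene0.png

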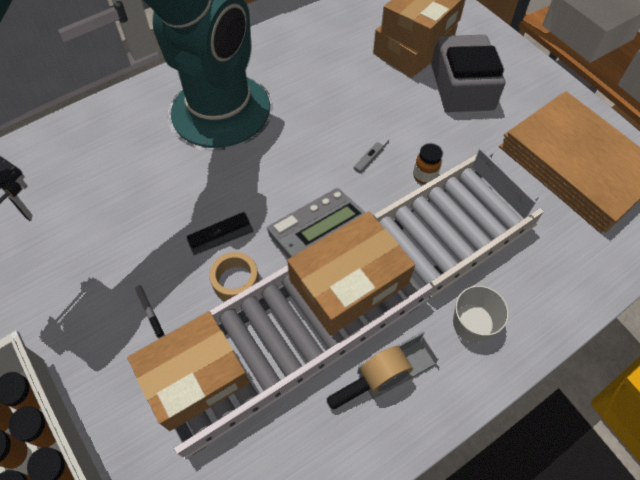

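The top view shows the line running leftwards (+y). The carton is at cols 282–356, rows 163–222, and the waiting carton at 417–480. The stop is near col 165 and the print key near (327,268). Next I'll measure them.

```bash
cat > h.py <<'E'
import numpy as np, cv2
from rig import robot
def ray(ci,px):
    K=np.array([[ci["fx"],0,ci["cx"]],[0,ci["fy"],ci["cy"]],[0,0,1]])
    u=cv2.undistortPoints(np.array(px,float).reshape(-1,1,2),K,np.array(ci["dist"]))[:,0]
    R=cv2.Rodrigues(np.array(ci["rvec"],float))[0]
    o=-R.T@np.array(ci["tvec"]); d=np.c_[u,np.ones(len(u))]@R
    return o,d
def onz(ci,px,z):
    o,d=ray(ci,px); return o+d*((z-o[2])/d[:,2])[:,None]
def proj(ci,P):
    K=np.array([[ci["fx"],0,ci["cx"]],[0,ci["fy"],ci["cy"]],[0,0,1]])
    return cv2.projectPoints(np.array(P,float).reshape(-1,1,3),np.array(ci["rvec"],float),np.array(ci["tvec"],float),K,np.array(ci["dist"]))[0][:,0]
E
python3 - <<'E'
from h import *
im=cv2.imread("pics/top0.png"); ci=robot.camera_info("top")
print("cam",ray(ci,[[320,240]])[0])
hsv=cv2.cvtColor(im,cv2.COLOR_BGR2HSV)
m=cv2.inRange(hsv,(8,80,60),(25,255,255)); m=cv2.morphologyEx(m,cv2.MORPH_CLOSE,np.ones((9,9)))
for c in cv2.findContours(m,0,2)[0]:
    if cv2.contourArea(c)>800:
        r=cv2.minAreaRect(c); 
        if 150<r[0][1]<240 and r[0][0]>200: print(r); print(onz(ci,cv2.boxPoints(r),0.165).round(3).tolist())
cv2.imwrite("pics/c1.png",cv2.resize(im[145:290,150:350],None,fx=4,fy=4,interpolation=cv2.INTER_CUBIC))
E
```

```text
cam [ 0.23894268 -0.02628287  1.80845404]
((447.6437072753906, 195.9830322265625), (62.83356475830078, 54.319400787353516), 2.726310968399048)
[[0.563, -0.294, 0.165], [0.716, -0.301, 0.165], [0.714, -0.478, 0.165], [0.561, -0.468, 0.165]]
((318.5867919921875, 191.24667358398438), (73.78055572509766, 59.19175338745117), 1.1691392660140991)
[[0.555, 0.068, 0.165], [0.721, 0.072, 0.165], [0.724, -0.131, 0.165], [0.558, -0.131, 0.165]]
```

View pics/c1.png

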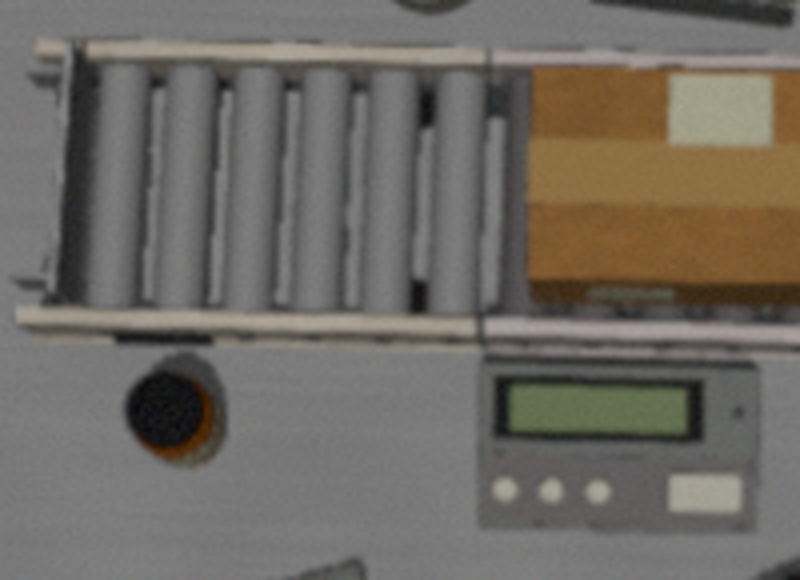

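The crop shows the stop plate's edge at crop col ~65–75, the print key at crop (705,493), and the carton's front edge at crop x≈528. The line is tilted slightly. Now I'll convert these to world points, triangulating the key from both views.

Run:
```python
from h import *
im=cv2.imread("pics/top0.png"); ct=robot.camera_info("top"); cs=robot.camera_info("scene")
C=lambda p:np.array(p,float)/4+[150,145]
print("chan upper outer",onz(ct,C([[40,40],[485,50],[760,54]]),.085).round(4).tolist())
print("chan lower outer(top edge)",onz(ct,C([[25,325],[480,338],[790,350]]),.085).round(4).tolist())
print("stop",onz(ct,C([[75,48],[65,290]]),.135).round(4).tolist())
print("carton front",onz(ct,C([[531,67],[528,280]]),.165).round(4).tolist())
def blob(im,guess,lo,hi):
    hsv=cv2.cvtColor(im,cv2.COLOR_BGR2HSV); m=cv2.inRange(hsv,lo,hi)
    n,l,st,ce=cv2.connectedComponentsWithStats(m)
    ok=[i for i in range(1,n) if 8<st[i,4]<900]; i=min(ok,key=lambda i:np.hypot(*(ce[i]-guess)))
    c=cv2.findContours((l==i).astype('uint8'),0,2)[0][0]
    return ce[i],st[i,4],cv2.minAreaRect(c)
sc=cv2.imread("pics/scene0.png")
a=blob(im,(327,268),(15,0,150),(45,70,255)); b=blob(sc,(286,223),(15,0,150),(45,70,255)); print(a,b)
o1,d1=ray(ct,[a[0]]);o2,d2=ray(cs,[b[0]]);d1=d1[0];d2=d2[0]
t=np.linalg.lstsq(np.c_[d1,-d2],o2-o1,rcond=None)[0]
print("key",o1+t[0]*d1,o2+t[1]*d2)
k=cv2.boxPoints(a[2]);print(onz(ct,k,o1[2]+t[0]*d1[2]).round(4).tolist())
sq=cv2.resize(sc[170:330,200:400],None,fx=4,fy=4)[:600]
cv2.imwrite("pics/c2.png",np.vstack([cv2.resize(im[150:235,270:490],None,fx=3.6,fy=3.6,interpolation=cv2.INTER_CUBIC)]))
```

```text
chan upper outer [[0.7521, 0.4333, 0.085], [0.7537, 0.1089, 0.085], [0.7573, -0.0895, 0.085]]
chan lower outer(top edge) [[0.5416, 0.4275, 0.085], [0.5427, 0.103, 0.085], [0.5412, -0.116, 0.085]]
stop [[0.732, 0.3945, 0.135], [0.5583, 0.3882, 0.135]]
carton front [[0.7187, 0.0705, 0.165], [0.5694, 0.0663, 0.165]]
(array([325.88636364, 267.5530303 ]), np.int32(132), ((326.0, 267.5), (7.0, 16.0), 90.0)) (array([285.4742268 , 223.06701031]), np.int32(194), ((285.5307922363281, 223.05386352539062), (8.806466102600098, 22.94642448425293), 60.2551155090332))
key [ 0.44369559 -0.05844356  0.05132471] [ 0.44369423 -0.05844657  0.0513246 ]
[[0.4532, -0.0357, 0.0513], [0.4546, -0.0813, 0.0513], [0.4345, -0.0818, 0.0513], [0.4331, -0.0363, 0.0513]]
```

View pics/c2.png

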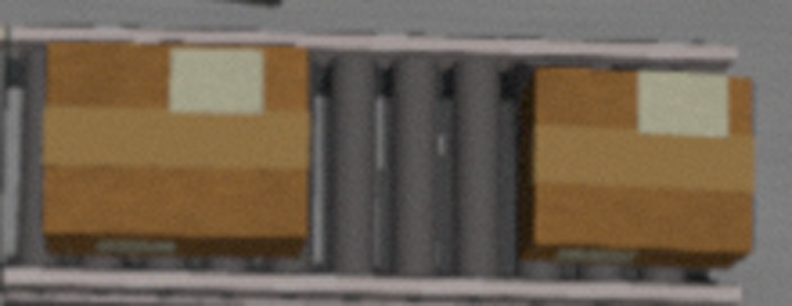

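Carton: front edge at crop x≈45, rear edge at x≈308. The waiting carton's front is at x≈530. My hand-read angles don't agree, so I'll fit the edges at sub-pixel level.

```bash
cat >> h.py <<'E'
def edge(im,ci,A,B,z,half=.012,sign=0,n=25):
    """refine world edge A-B (xy at height z): strongest grey step across it; returns robust line (point, dir)"""
    g=cv2.GaussianBlur(cv2.cvtColor(im,cv2.COLOR_BGR2GRAY),(3,3),0).astype(np.float32)
    A,B=np.array(A,float),np.array(B,float); u=(B-A)/np.linalg.norm(B-A); w=np.array([-u[1],u[0]])
    s=np.arange(-half,half,.0005); pts=[]
    for t in np.linspace(0.05,.95,n):
        P=(A+t*(B-A))+s[:,None]*w
        q=proj(ci,np.c_[P,np.full(len(s),z)]).astype(np.float32)
        v=cv2.remap(g,q[None,:,0],q[None,:,1],cv2.INTER_LINEAR)[0]
        d=np.gradient(cv2.GaussianBlur(v[None],(7,1),0)[0]); d=d*sign if sign else abs(d)
        pts.append(P[d.argmax()])
    pts=np.array(pts,np.float32)
    vx,vy,x,y=cv2.fitLine(pts,cv2.DIST_HUBER,0,.001,.001).ravel()
    r=abs((pts-[x,y])@[-vy,vx])
    return np.array([x,y]).round(4),float(np.arctan2(vy,vx)),float(np.median(r)),
E
python3 - <<'E'
from h import *
D={"top":cv2.imread("pics/top0.png"),"scene":cv2.imread("pics/scene0.png")}
def go(name,c,*a,**k): 
    p,th,r=edge(D[c],robot.camera_info(c),*a,**k); print(name,c,p,round(th,4),"resid",round(r,4))
for c in D:
    go("upper outer",c,(.757,-.3),(.752,.40),.085)
    go("lower outer",c,(.541,-.3),(.541,.40),.085)
    go("stop top",c,(.565,.388),(.72,.393),.135)
    go("carton front top",c,(.575,.067),(.715,.070),.165)
    go("carton rear top",c,(.575,-.131),(.715,-.131),.165)
    go("carton far side",c,(.721,-.12),(.719,.06),.165)
    go("waiting front top",c,(.575,-.296),(.7,-.30),.15)
E
```

```text
upper outer top [0.7457 0.0394] -1.563 resid 0.0006
lower outer top [0.5467 0.05  ] -1.5618 resid 0.0007
stop top top [0.6487 0.3966] 0.0073 resid 0.0007
carton front top top [0.6629 0.0686] -0.0002 resid 0.0017
carton rear top top [ 0.6356 -0.1403] 0.0819 resid 0.0028
carton far side top [ 0.7214 -0.0219] 1.541 resid 0.0017
waiting front top top [ 0.6401 -0.3051] -0.0145 resid 0.001
upper outer scene [0.7557 0.0868] -1.5706 resid 0.0048
lower outer scene [0.5467 0.0526] -1.5708 resid 0.0048
stop top scene [0.6488 0.395 ] 0.0092 resid 0.0002
carton front top scene [0.6507 0.0726] -0.017 resid 0.0019
carton rear top scene [ 0.6628 -0.1316] 0.0305 resid 0.0003
carton far side scene [ 0.7227 -0.0185] 1.5491 resid 0.0011
waiting front top scene [ 0.6416 -0.3027] 0.0963 resid 0.0017
```

```bash
cat >> h.py <<'E'
TH=.008
YD=np.array([-np.sin(TH),np.cos(TH),0])   # line direction
def Rdown(th,sgn=1):
    z=np.array([0,0,-1.]); y=sgn*np.array([np.cos(th),np.sin(th),0]); return np.c_[np.cross(y,z),y,z]
def st(t=""):
    s=robot.get_state(); print(t,round(s["time"],2),np.round(s["ee_pos"],4),"F",np.round(s["force"],1),"M",np.round(s["moment"],2)); return s
E
python3 - <<'E'
from h import *
for sg in (1,-1): 
    for p in ([.648,-.2,.30],[.648,-.2,.125],[.644,.185,.125]): print(sg,robot.ik(p,Rdown(TH,sg)))
q=[robot.ik([.648,-.2,.30],Rdown(TH,s)) for s in (1,-1)]
q0=robot.get_state()["qpos"]
sg=min((1,-1),key=lambda s: 9 if q[(1-s)//2] is None else abs(np.array(q[(1-s)//2])-q0).max()); print("use",sg)
robot.move_linear([.27,-.55,.32],velocity=.2)
robot.move_ptp([.648,-.2,.30],Rdown(TH,sg)); st()
cv2.imwrite("pics/w1.png",robot.grab_frame("wrist")[:,:,::-1])
E
```

```text
1 [ 0.53641181  0.4944579  -0.42284112  1.36162793  0.20199682  1.32786317
  0.1180597 ]
1 [ 0.52939963  0.64258138 -0.4028033   1.54025243  0.27997144  1.01620373
  0.05839327]
1 [ 0.15033419  0.70387874 -0.70993003  1.55594391  0.50141569  1.07076906
 -0.67865374]
-1 [-0.38869897  0.67904612  1.08171212  1.39801282 -0.5960432   1.4132569
 -2.44532658]
-1 [ 0.13126029  0.61444949  0.17757615  1.55644975 -0.12279582  0.98163662
 -2.78825875]
-1 [ 0.34901788  0.87416983 -1.08840507  1.5490633   0.80817693  1.22197749
  2.26877101]
use 1
 2.62 [ 0.6475 -0.2016  0.3001] F [-0.1 -1.  -0.2] M [-0.02 -0.05  0.  ]
```

View pics/w1.png

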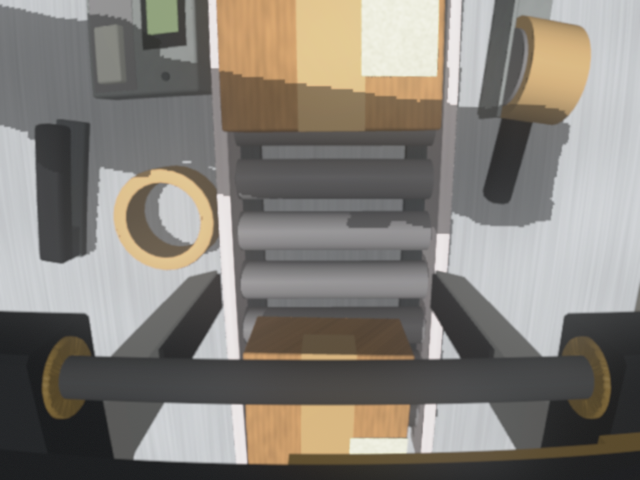

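The wrist view shows the carton's rear edge running from (222,131) to (441,130), almost parallel to the tool. There is a clear gap down to the waiting carton (rows 131–318). I'll descend in the gap, make contact gently, then push.

Run:
```python
from h import *
ci=robot.camera_info("wrist")
print(onz(ci,[[222,131],[441,130]],.165).round(4).tolist(), onz(ci,[[248,318],[407,318]],.15).round(4).tolist())
c=np.array([.648,-.205,.125])
robot.move_linear(c,velocity=.15); st("down")
r=robot.move_linear(c+YD*.09,velocity=.04,threshold=2); st(f"contact {r}")
```

```text
[[0.5766, -0.1302, 0.165], [0.7261, -0.1288, 0.165]] [[0.5864, -0.2742, 0.15], [0.7125, -0.2737, 0.15]]
down 3.98 [ 0.6485 -0.2051  0.126 ] F [0.7 0.4 0.3] M [ 0.01 -0.11  0.08]
contact True 5.47 [ 0.6472 -0.1391  0.1247] F [ 0.5 -0.   0.3] M [-0.07 -0.08  0.04]
```

Run:
```python
from h import *
p=np.array([.647,-.139,.125])
# ramp up gently
r=robot.move_linear(p+YD*.02,velocity=.025,threshold=12); st(r)
r=robot.move_linear(p+YD*.295,velocity=.06,threshold=12); st(r)
if not r:
    r=robot.move_linear(p+YD*.36,velocity=.015,threshold=12); st(r)
cv2.imwrite("pics/w2.png",robot.grab_frame("wrist")[:,:,::-1])
cv2.imwrite("pics/top2.png",robot.grab_frame("top")[:,:,::-1])
```

```text
False 6.47 [ 0.6469 -0.1191  0.125 ] F [ 0.5 -1.   0.8] M [-0.06 -0.08  0.03]
False 11.21 [0.6446 0.1559 0.1249] F [ 0.8 -0.5  1. ] M [-0.22 -0.16  0.04]
True 13.45 [0.6441 0.1872 0.1246] F [ 1.2 -0.7 -0.5] M [-0.01 -0.07 -0.  ]
```

View pics/w2.png

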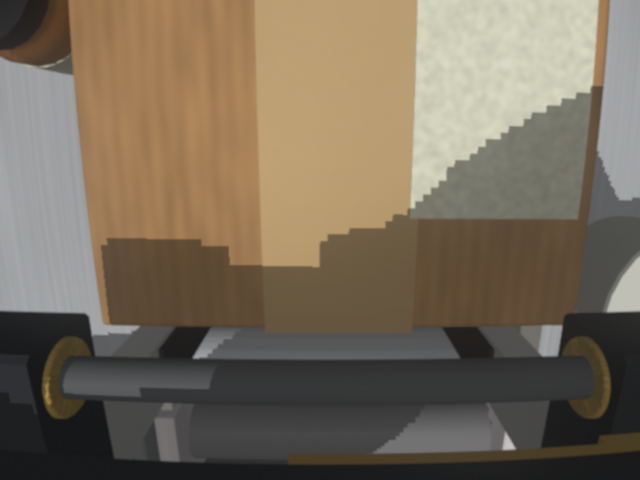

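The carton fills the view with its rear edge at row ~326, and contact with the stop came at TCP y=0.187, as predicted. I'll press once more at moderate force, then check squareness from a slight backoff.

Run:
```python
from h import *
p=np.array(robot.get_state()["ee_pos"])
r=robot.move_linear(p+YD*.012,velocity=.01,threshold=17); s=st(r)
p=np.array(s["ee_pos"])
robot.move_linear(p-YD*.05,velocity=.08); 
robot.move_linear(p-YD*.05+[0,0,.16],velocity=.2);st()
cv2.imwrite("pics/w3.png",robot.grab_frame("wrist")[:,:,::-1]); im=cv2.imread("pics/w3.png"); ci=robot.camera_info("wrist")
y=p[1]+.008
print("rear",edge(im,ci,(.59,y),(.71,y),.165,half=.008), "y expected",y)
for c in ("top","scene"):
    f=np.ascontiguousarray(robot.grab_frame(c)[:,:,::-1]); cv2.imwrite(f"pics/{c}3.png",f); ci=robot.camera_info(c)
    print(c,"rear",edge(f,ci,(.59,y),(.71,y),.165,half=.008),"front",edge(f,ci,(.59,y+.2),(.71,y+.2),.165,half=.008),
      "far",edge(f,ci,(.722,y+.01),(.72,y+.19),.165,half=.008),"stop",edge(f,ci,(.565,.395),(.72,.396),.135,half=.008))
```

```text
True 14.07 [0.6437 0.1871 0.1238] F [-0.2  0.5 -0.1] M [-0.01 -0.13 -0.02]
 15.79 [0.6436 0.137  0.2825] F [0.3 0.  0.5] M [ 0.03 -0.1   0.01]
rear (array([0.654 , 0.1945], dtype=float32), -0.05470029264688492, 0.001116203493438661) y expected 0.19507753238048264
top rear (array([0.655, 0.199], dtype=float32), -0.003845218801870942, 0.0019617348443716764) front (array([0.6478, 0.3975], dtype=float32), 0.0030192199628800154, 0.0005562494043260813) far (array([0.7219, 0.287 ], dtype=float32), -1.5670204162597656, 0.0014584296150133014) stop (array([0.6489, 0.4016], dtype=float32), 0.006619980093091726, 0.00010579356603557244)
scene rear (array([0.6504, 0.1952], dtype=float32), 0.010967165231704712, 0.0002495652879588306) front (array([0.65  , 0.3958], dtype=float32), 0.005643713288009167, 0.0007746040355414152) far (array([0.7223, 0.3093], dtype=float32), -1.565504550933838, 0.0003496010322123766) stop (array([0.6524, 0.3951], dtype=float32), -0.031566351652145386, 0.0024590964894741774)
```

View pics/w3.png

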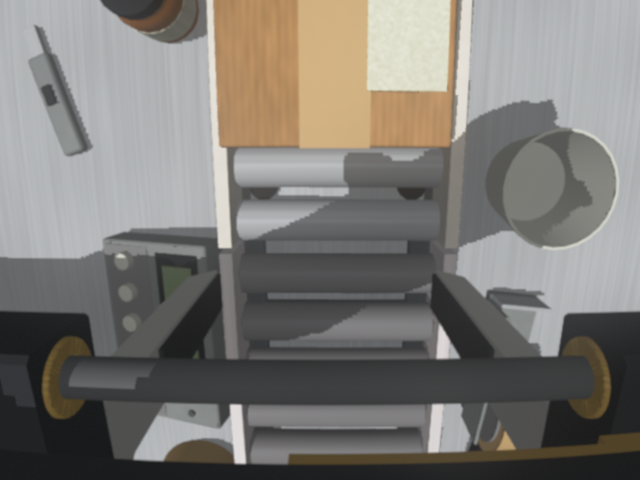

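The wrist view shows the carton's rear edge at rows 146–148, square to the channels, and it is resting untouched. Front edge is ≈0.396 and stop ≈0.396, with angles agreeing within ~5 mrad. Next is the print key: hover over it, close the gripper, and take a closer look.

```bash
cat >> h.py <<'E'
N=np.array([-np.sin(.26)*np.cos(TH),-np.sin(.26)*np.sin(TH),np.cos(.26)])
def Rkey(s): return np.c_[np.cross(s*YD,-N),s*YD,-N]
KEY=np.array([.4437,-.0584,.0513])
E
python3 - <<'E'
from h import *
q0=np.array(robot.get_state()["qpos"]); P=KEY+N*.22
best=None
for s in (1,-1):
    q=robot.ik(P,Rkey(s)); q2=robot.ik(KEY+N*.017,Rkey(s)); print(s,q,q2)
    if q is not None and q2 is not None and (best is None or abs(q-q0).max()<best[0]): best=(abs(np.array(q)-q0).max(),s)
s=best[1]
robot.move_ptp(P,Rkey(s)); robot.gripper_to(0.0); st(s)
cv2.imwrite("pics/w4.png",robot.grab_frame("wrist")[:,:,::-1])
ci=robot.camera_info("wrist"); print(proj(ci,[KEY]))
E
```

```text
1 [ 0.57866103 -0.22088343 -0.41198692  2.24401858 -0.17593596  0.85040003
  1.84272475] [ 0.66191159  0.30335169 -0.64025697  2.34265732  0.51397503  0.33005481
  1.17680696]
-1 [ 0.42690703 -0.21564319 -0.28435981  2.24759959 -0.13121877  0.84750274
 -1.34739026] [ 0.25220121  0.25149232 -0.1895178   2.35457416  0.09250034  0.28167898
 -1.57369966]
-1 18.58 [ 0.3871 -0.0588  0.2639] F [-0.7 -0.   0.8] M [ 0.1   0.26 -0.02]
[[326.75642631 212.4894974 ]]
```

View pics/w4.png

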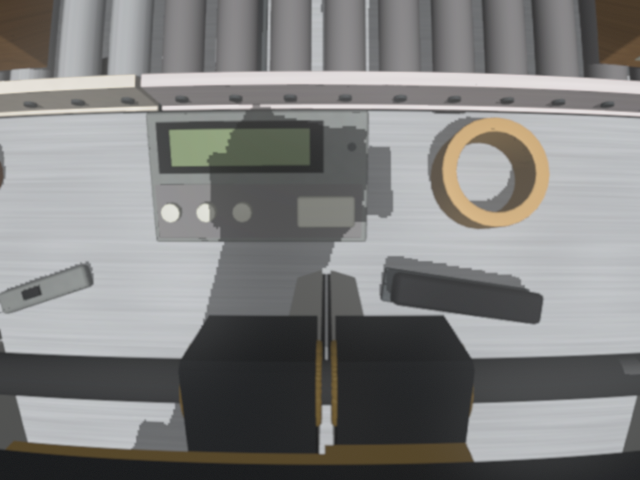

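The key sits at cols 297–355, rows 197–228, centre (326,212). The projected estimate was (327,212), so they agree. Pressing.

Run:
```python
from h import *
robot.move_linear(KEY+N*(.019+.012),velocity=.12); st("above"); robot.pause(.2)
r=robot.move_linear(KEY+N*(.019-.010),velocity=.015,threshold=9); s=st(f"press {r}")
print("tip depth below est. key top", -(np.array(s["ee_pos"])-KEY)@N+.019)
robot.pause(.3); st("hold")
if r: 
    robot.move_linear(KEY+N*.05,velocity=.06); robot.move_linear(KEY+N*.2,velocity=.15); st("up")
    cv2.imwrite("pics/w5.png",robot.grab_frame("wrist")[:,:,::-1])
```

```text
above 20.36 [ 0.4359 -0.0585  0.0817] F [-0.9  0.4 -0.2] M [ 0.03  0.3  -0.02]
press True 21.46 [ 0.4392 -0.0585  0.0687] F [-8.6  0.3 21. ] M [0.2  0.92 0.06]
tip depth below est. key top 0.0009780319823590594
hold 21.76 [ 0.4391 -0.0585  0.0689] F [-6.7  1.8 16.7] M [0.21 0.72 0.07]
up 23.59 [ 0.3921 -0.0587  0.2439] F [ 0.9 -0.1  0.9] M [ 0.03  0.27 -0.02]
```

Run:
```python
from h import *
cv2.imwrite("pics/scene5.png",robot.grab_frame("scene")[:,:,::-1])
```

```text
(no output)
```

View pics/scene5.png

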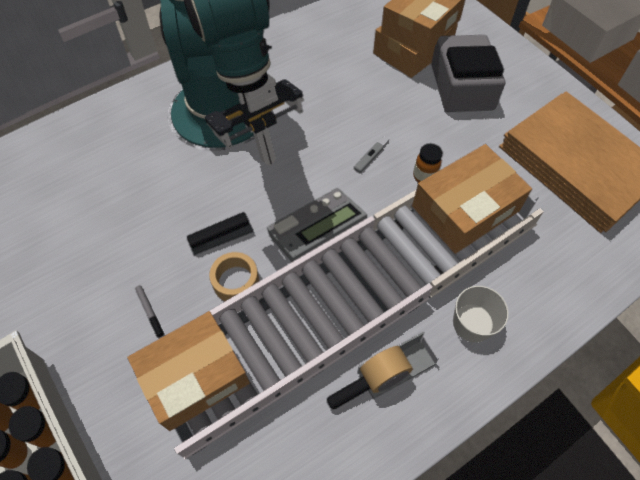

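The scene shows the carton at the stop around (475,200), and everything else unmoved. I'll use the last picture to zoom in on the stop contact.

Run:
```python
from h import *
a=cv2.imread("pics/scene5.png")[140:260,400:560]; t=robot.grab_frame("top")[:,:,::-1][145:245,150:260]
a=cv2.resize(a,(640,480)[::1],interpolation=cv2.INTER_CUBIC)[:, :]
a=cv2.resize(a,(400,300)); t=cv2.resize(t,(400,364),interpolation=cv2.INTER_CUBIC)[:300]
cv2.imwrite("pics/c6.png",np.hstack([cv2.resize(cv2.imread("pics/scene5.png")[140:260,400:560],(400,300),interpolation=cv2.INTER_CUBIC),t]))
```

```text
(no output)
```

View pics/c6.png

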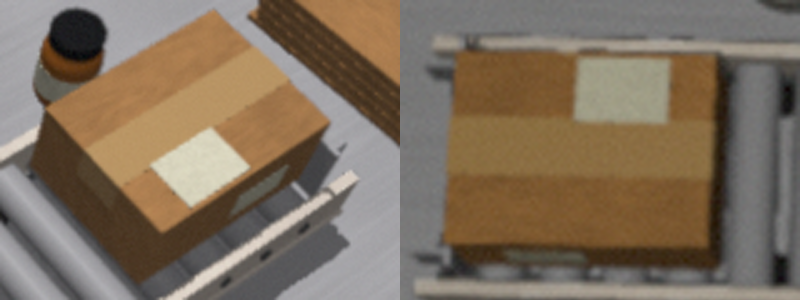

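Both crops show the carton's front face flush against the stop plate and parallel to it, so I'm handing in.

```bash
python3 -c "
from rig import robot
print(robot.sign_off(), robot.get_state()['time'])"
```

```text
the job is handed in; nothing more can be done
the job is handed in; nothing more can be done
```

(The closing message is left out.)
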